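Open the sprung coffee-pod box

ROBOT

A 6-joint arm with a two-finger parallel gripper is mounted at the origin on the work surface; the furniture and walls round the work are solid. World frame = base frame: x ahead of the robot, y to its left, z up, the work surface at z = 0. Lengths are in mm, angles in rad, forces in N, time in s.
With the tool pointing down it reaches from about 400 to 825 mm from the base axis. Payload 7 kg.
Tool frame: the origin (TCP) lies at the very end of the fingers, on their centre line; the grasp point (between the pads) lies 19 mm behind it; z points along the fingers, y is the line along which they close (so a half turn about z gives the same grasp; the last joint's range is limited). The gripper opens to 88 mm and grips with 3 to 60 N. Pads are 19 mm wide; open, the fingers measure 130 mm over their backs; the gripper's body (78 mm by 193 mm) begins 47 mm behind the grasp point.
Start: joints at [1.582, 0.359, 0.012, 0, -1.224, -0.288], TCP at [184.473, 649.28, 226.561] pointing down, gripper open.
Joint ranges: [-3.07, 3.07], [-1.43, 2.12], [-1.02, 1.25], [-3.03, 1.67], [-3.05, -0], [-3.03, 3.03]. Speed limits (rad/s): [2.39, 2.39, 3.01, 3.14, 3.14, 3.14].

INTERFACE

Orientations are given as a unit quaternion [x, y, z, w].
In Python, from plant import bot gives the robot as it stands. Calls block until the motion is done:
- bot.move_ptp(position, orientation): joint-space move of the TCP to a pose.
- bot.line_to(position, velocity=150, ori=None): straight line of the TCP; ori=None keeps the orientation; velocity is the mean speed in mm/s.
- bot.move_joints(angles): joint-space move.
- bot.move_gripper(opening, force=None): finger opening in mm; force is the grip in N (None keeps the last); returns when the fingers have stopped.
- bot.pause(seconds).
- bot.solve_ik(position, orientation): joint angles nearest the present ones, or None.
- bot.read_state(): the state.
- bot.camera(name): name is "scene" or "top" or "wrist"; returns the picture (480x640x3 uint8, red, green, blue); there is no depth.
- bot.get_calibration(name): a dict with "fx", "fy", "cx", "cy" (pixels), "view" (4x4, takes a point from world to camera coordinates); the wrist camera has in their place "T_tool_cam" (4x4, takes a point from camera to tool coordinates, whose origin is the TCP and whose axes are the flange's). Camera axes: x right, y up, looking along -z (the intrinsics and any distortion apply to the point x, -y, -z); pixel columns grow to the right and rows downward; lengths in mm; the calibration is good to about 2 mm. A picture is of the moment at which its call begins: read the wrist's pose just before it. get_calibration takes no time and is no camera call.
A pose or a line that the arm cannot do raises bot.Unreachable and nothing moves.
- bot.close_job(): hands the job in; it is judged then, once.
The state is a dict: "t": time; "joint_pos": joint angles; "qvel": joint speeds; "tau": joint torques, N m; "tcp_pos": TCP position; "eef_rot": TCP orientation; "contact_force": force on the tool from outside, world axes, zero at the start; "moment": the same for the moment, N m; "width": finger opening in mm; "finger_force": force on a finger pad.
Only numpy, scipy, OpenCV 4.12 (cv2) and the standard library are available. Lean on these libraries where they do the work, as an engineer would, in place of code of your own. Each camera call takes 0.05 s, during which the arm holds its last target. There are 200 camera calls.

TASK

Open the coffee-pod box for the next coffee: press down the orange release tab on its front and let the wooden lid spring up by itself, then push the lid right back to its stop so that it stays fully open. Only press and push with the fingertips: lift nothing, do not shove the box along, and leave the mug, the egg timer and the dropper bottle as they stand.

Things in the scene. Friction and masses are not known exactly. Their poses are not given: they have to be found in the camera images.
- pod_box: Dark steel coffee-pod box, 120 mm deep (x), 110 wide (y), 81 high; closed, the wooden lid's top is 94 mm above the worktop. Loose, heavy (about 2.5 kg). Origin: centre of its underside, on the worktop. Its x axis points from the front (orange tab, towards the robot) to the back (hinge), y along the hinge, z up; turned about z by -0.35 to 0.45 rad.
- tab_pad (a point): Top centre of the orange release tab, the place to press; 104 mm in front of the box's centre, 86 mm above the worktop. Tab 36 mm wide (box y), 36 mm deep, free below. A rocker on a pin 32 mm behind, 24 mm below this point: pressed straight down this point sinks up to 10 mm against 1.5 to 5 N; its hook (27 mm behind, 11 mm higher) then swings forward off the lid. Let go, it springs back.
- release_tab (a joint): Tilt of the release tab: 0 at rest, 0.3 rad fully pressed. The lid is set free at about 0.1 to 0.2 rad.
- lid (a joint): Lid angle: 0 closed and latched, 1.92 rad at its stop (leaning 20 degrees back past upright). Once released, a spring lifts it to about 1.1 rad within about a second and holds it there, no farther. Beyond that it turns freely, slightly damped: left short of upright (1.57) it drops back on the spring, past upright it falls slowly to its stop and stays.
- lid_edge (a point): Middle of the lid's free front edge, half-way through its thickness. The lid is a wooden panel 114 mm wide and 8 mm thick; this edge is 124 mm from the hinge axis. Lid sprung up (1.1 rad): edge about 56 mm in front of the hinge axis and 200 mm above the worktop; lid upright: 213 mm above the worktop.
- lid_hinge (a point): Middle of the lid's hinge axis, fixed to the box: 62 mm behind the box's centre, 89 mm above the worktop; the axis runs along the box's y.
- mug: Blue and white mug, about 85 mm across, 118 mm with handle, 98 mm high, loose, standing to the left of the box. Origin at its underside. Must not be disturbed.
- egg_timer: Small white domed egg timer, 63 mm across, 48 mm high, loose, in front of the box to one side. Origin: centre of its underside. Must not be disturbed.
- dropper_bottle: Small amber bottle with black dropper cap, 33 mm across, 102 mm high, loose, in front of the box to the other side. Origin: centre of its underside. Must not be disturbed.
Not all that is in view belongs to the job. There is more than one size of the pod_box; the one meant has the size given above. There is more than one size of the mug; the job needs the larger.

How it is judged:
By the outcome, as a careful person would: the job done as asked, in the order asked, and still so for the second after the job is handed in, with the robot touching nothing.
It also fails if it takes over 35 s, if anything falls off the work surface, if the arm or the gripper's body presses on something with over 40 N, if the wrist force passes 120 N, or if a joint passes its speed limit or range.

## Working session

There is one attempt and no reset: what is moved stays moved. The work goes in short steps, each a Python script; the robot and the scene stay as the last script left them, time stands still between calls to the robot, and variables do not carry over. Pictures are saved under pics/ and viewed, at most 10 in all, crops included, and the job is handed in when it is done.

```bash
mkdir -p pics; ls; python3 - <<'E'
from plant import bot
import cv2,json
for n in("scene","top"):
    cv2.imwrite(f"pics/{n}0.png",bot.camera(n)[:,:,::-1]); c=bot.get_calibration(n); print(n,{k:(v.tolist() if hasattr(v,'tolist') else v) for k,v in c.items()})
print(bot.get_calibration("wrist")); print(bot.read_state())
E
```

```text
pics
scene {'fx': 618.4872217472979, 'fy': 618.4872217472979, 'cx': 319.6075893511193, 'cy': 245.73345106730082, 'view': [[0.8853072637048327, -0.4646318103157382, -0.018663592210014936, -349.0073611349459], [0.20735332366461526, 0.35852867004355254, 0.9101987650629056, -284.7452409419567], [-0.41621586706503527, -0.8096755360016265, 0.41375098598526566, -1059.5630646950945], [0.0, 0.0, 0.0, 1.0]]}
top {'fx': 479.85466487809947, 'fy': 479.85466487809947, 'cx': 324.3540126988112, 'cy': 242.77644443924822, 'view': [[0.029679372339368626, -0.9991132942003682, 0.029862354388588985, 190.44932599355693], [0.9985963349272657, 0.030948727684179164, 0.042982974822160916, -512.1092314975444], [-0.04386906344308158, 0.028544729930743484, 0.9986294125779633, -1069.6428127693641], [0.0, 0.0, 0.0, 1.0]]}
{'fx': 382.7341439331007, 'fy': 382.7341439331007, 'cx': 320.14227248558944, 'cy': 236.60606385060117, 'T_tool_cam': array([[-4.52510627e-04,  9.68871209e-01,  2.47564893e-01,
         6.67132420e+01],
       [ 9.99999749e-01,  5.73378146e-04, -4.16129538e-04,
        -3.17920239e-01],
       [-5.
[... 151 characters left out ...]
0e+00]])}
{'t': 0.1, 'joint_pos': array([ 1.58210324e+00,  3.59272098e-01,  1.11755046e-02, -2.91113790e-04,
       -1.22408043e+00, -2.88097714e-01]), 'qvel': array([ 0.0004763 , -0.00130379,  0.00278659,  0.00248721, -0.00047831,
       -0.00098618]), 'tau': array([-3.17906008e-03, -5.84162199e+01,  2.93750596e+01,  7.01564491e+00,
        1.01084015e-02, -4.01283819e-05]), 'tcp_pos': array([184.37139282, 648.8983744 , 225.75831487]), 'eef_rot': array([ 9.90431549e-01, -1.38003084e-01, -3.23694703e-05,  7.03037944e-04]), 'contact_force': array([ 0.46454305, -0.1658963 ,  0.47736655]), 'moment': array([ 0.01849585, -0.02575721, -0.0119931 ]), 'finger_force': 0.0, 'width': 87.68302601321274}
```

View pics/scene0.png

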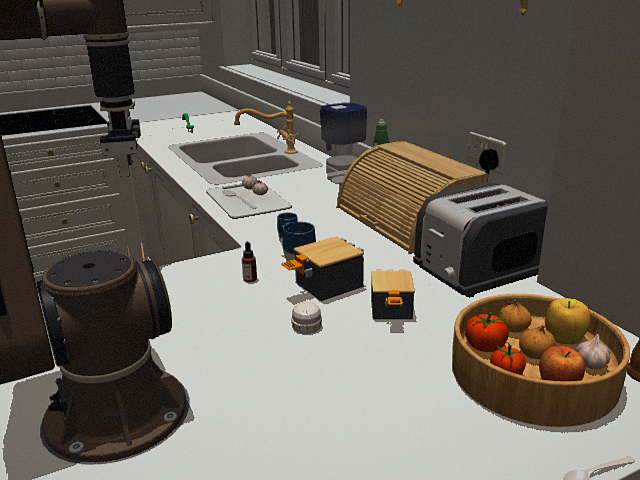

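View pics/top0.png

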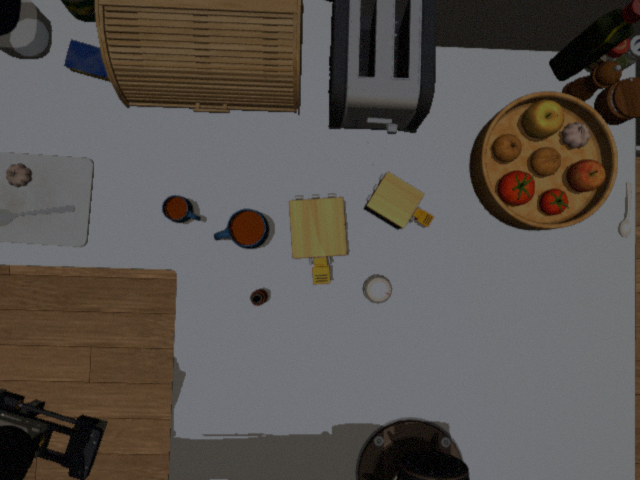

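The top view shows the larger box with its lid at about (318,227) and its orange tab at (321,272). The small decoy box is at (397,200), the timer at (378,289), the bottle at (259,297) and the mug at (248,229).

```bash
cat > h.py <<'E'
import numpy as np, cv2
from plant import bot
from scipy.spatial.transform import Rotation as R
def ray(c,V,u,v,z):
    d=np.array([(u-c['cx'])/c['fx'],-(v-c['cy'])/c['fy'],-1.]); V=np.array(V)
    o=-V[:3,:3].T@V[:3,3]; d=V[:3,:3].T@d
    return o+d*(z-o[2])/d[2]
E
python3 - <<'E'
from h import *
c=bot.get_calibration("top"); im=cv2.imread("pics/top0.png")
hsv=cv2.cvtColor(im,cv2.COLOR_BGR2HSV)
P=lambda u,v,z:ray(c,c['view'],u,v,z).round(1)
roi=hsv[180:300,280:360]
m=cv2.inRange(roi,(12,70,80),(32,255,255))
lid=cv2.morphologyEx(m,cv2.MORPH_OPEN,np.ones((25,25)))
n=cv2.findContours(lid,0,2)[0]; k=max(n,key=cv2.contourArea)+[[280,180]]
r=cv2.minAreaRect(k); b=cv2.boxPoints(r); W=np.array([P(u,v,94) for u,v in b]); print(r); print(W, np.linalg.norm(np.diff(W,axis=0),axis=1), W.mean(0))
s=cv2.inRange(roi,(12,170,80),(32,255,255)); s[:85]=0
k2=max(cv2.findContours(s,0,2)[0],key=cv2.contourArea)+[[280,180]]
r2=cv2.minAreaRect(k2); print(r2); b2=np.array([P(u,v,86) for u,v in cv2.boxPoints(r2)]);print(b2,b2.mean(0), P(321,272,86))
for nm,u,v,z in(("timer",378,289,30),("bottle",259,297,90),("mug",248,229,98)): print(nm,P(u,v,z))
cv2.imwrite("pics/c.png",np.hstack([cv2.resize(im[180:300,280:360],None,fx=4,fy=4,interpolation=0),cv2.resize(cv2.merge([s,lid,m]),None,fx=4,fy=4,interpolation=0)]))
E
```

```text
((318.0, 227.5), (57.0, 54.0), 90.0)
[[590.9 280.1  94. ]
 [594.7 168.2  94. ]
 [476.3 164.9  94. ]
 [472.9 276.3  94. ]] [111.9645033  118.44597925 111.45187302] [533.7   222.375  94.   ]
((321.0, 274.0), (18.0, 16.0), 90.0)
[[455.7 230.3  86. ]
 [456.7 197.1  86. ]
 [419.4 196.   86. ]
 [418.5 229.2  86. ]] [437.575 213.15   86.   ] [441.7 213.3  86. ]
timer [407.1  85.5  30. ]
bottle [386.7 339.3  90. ]
mug [525.6 365.9  98. ]
```

View pics/c.png

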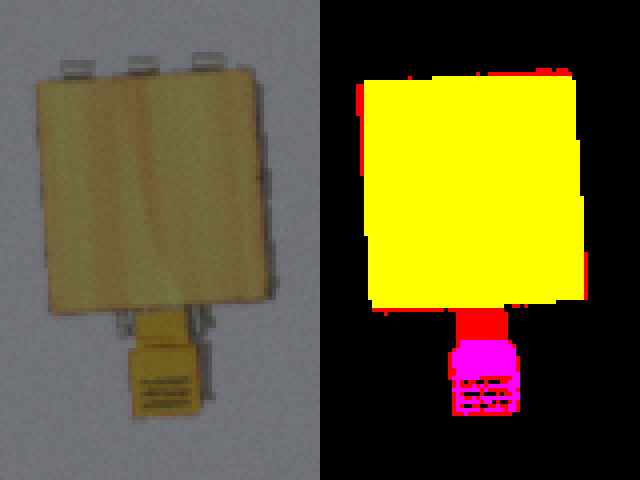

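```bash
cat >> h.py <<'E'
def ori(yaw,a):  # tool x ahead/up, z down tilted ahead by a
    c,s=np.cos(yaw),np.sin(yaw); f=np.array([c,s,0]); u=np.array([0,0,1.])
    d=np.sin(a)*f-np.cos(a)*u; x=np.cos(a)*f+np.sin(a)*u
    return R.from_matrix(np.c_[x,np.cross(d,x),d]).as_quat()
def fwd(yaw): return np.array([np.cos(yaw),np.sin(yaw),0])
def wristshot(name):
    s=bot.read_state(); im=bot.camera("wrist"); cv2.imwrite(name,im[:,:,::-1])
    T=np.eye(4); T[:3,:3]=R.from_quat(s['eef_rot']).as_matrix(); T[:3,3]=s['tcp_pos']
    V=np.linalg.inv(T@bot.get_calibration("wrist")['T_tool_cam']); np.save(name[:-3]+"npy",V)
    return im,V
E
python3 - <<'E'
from h import *
c=bot.get_calibration("top")
P=lambda u,v,z:ray(c,c['view'],u,v,z)
q=[P(*t,94) for t in((289,200.5),(342.5,197.5),(292.5,258),(348,254.5))]
bx=q[0]+q[1]-q[2]-q[3]; by=q[0]+q[2]-q[1]-q[3]
y1=np.arctan2(bx[1],bx[0]); y2=np.arctan2(-by[0],by[1]); yaw=(y1+y2)/2
ctr=sum(q)/4; tab=P(321.3,275,86); 
print(y1,y2,np.linalg.norm(bx)/2,np.linalg.norm(by)/2,ctr,tab,(tab-ctr)@fwd(yaw),(tab-ctr)@[-np.sin(yaw),np.cos(yaw),0])
for off,z,a in((-150,200,.44),(-104,75,.44),(-104,75,.1),(0,170,.9),(94,184,.9),(94,184,.6)):
    p=ctr+off*fwd(yaw); p[2]=z; print(off,a,bot.solve_ik(p,ori(yaw,a)))
p=ctr-125*fwd(yaw); p[2]=190
bot.move_gripper(0); bot.move_ptp(p,ori(yaw,.35)); s=bot.read_state(); print(s['t'],s['tcp_pos'],s['contact_force'],s['width'])
wristshot("pics/w1.png")
E
```

```text
0.10860796147038833 0.09157381276870662 119.07051448849819 112.9745531708284 [533.4351446  222.33932763  94.        ] [435.51023324 212.47565616  86.        ] -98.42042178394651 -0.029270574737092964
-150 0.44 None
-104 0.44 None
-104 0.1 [ 0.93041416  0.14726599 -0.73536952  0.12639494 -0.62436827  0.64023272]
0 0.9 [ 0.02577391 -0.00406783 -0.92208083 -2.90665613 -0.25252767 -1.75229212]
94 0.9 [ 0.04623745  0.11415939 -0.73520055 -2.90743243 -0.18273816 -1.76769964]
94 0.6 None
3.3167 [409.38180055 210.92952755 190.46624993] [-0.18083872  0.45130615 -0.57927841] 0.35867604030996364
```

View pics/w1.png

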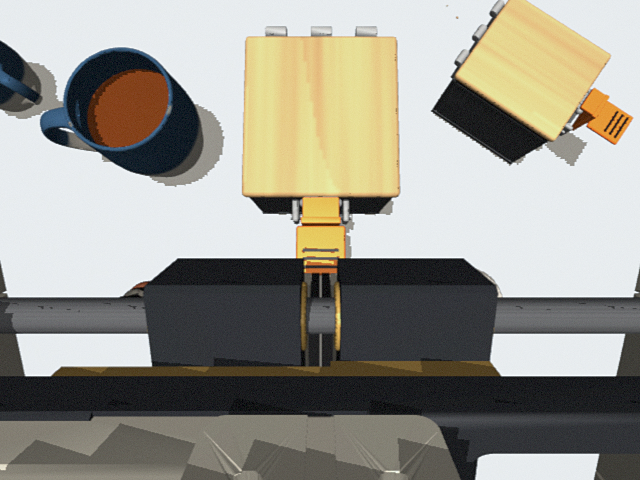

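The wrist view shows the box square on, with the lid corners at (246,38), (397,38), (243,196) and (400,195). The tab runs from about row 225 to 258, centred on column 321.

```bash
python3 - <<'E'
from h import *
c=bot.get_calibration("wrist");V=np.load("pics/w1.npy")
P=lambda u,v,z:ray(c,V,u,v,z)
q=[P(*t,94) for t in((246,38),(397,38),(243,196),(400,195))]
bx=q[0]+q[1]-q[2]-q[3]; by=q[0]+q[2]-q[1]-q[3]
print(np.arctan2(bx[1],bx[0]),np.arctan2(-by[0],by[1]),np.linalg.norm(bx)/2,np.linalg.norm(by)/2,sum(q)/4,(q[2]+q[3])/2,P(321,225,86),P(321,258,86))
print(bot.read_state()['joint_pos'])
yaw=.1; ctr=np.array([535.5,222.5,0])
for off,z in((-104,110),(-104,75),(-60,175),(0,170),(60,190),(94,184)):
  for a in(0,.15,.25,.35,.5,.7,.9,1.1):
    p=ctr+off*fwd(yaw); p[2]=z; k=bot.solve_ik(p,ori(yaw,a)); print(off,a,None if k is None else np.round(k,2))
E
```

```text
0.09973447640869547 0.10309454288487312 118.59192901570965 111.70006329338158 [532.84224804 222.38432052  94.        ] [473.84094663 216.48026781  94.        ] [453.83719084 214.82218041  86.        ] [430.02226526 212.43747022  86.        ]
[ 1.13639798 -0.17585939 -0.90899775  0.47007572 -0.70928922  0.19487574]
-104 0 [ 0.87  0.15 -0.56  0.   -0.85  0.8 ]
-104 0.15 [ 0.96  0.07 -0.75  0.19 -0.66  0.57]
-104 0.25 [ 1.    0.02 -0.9   0.4  -0.53  0.34]
-104 0.35 None
-104 0.5 None
-104 0.7 None
-104 0.9 None
-104 1.1 None
-104 0 [ 0.87  0.2  -0.61  0.   -0.76  0.8 ]
-104 0.15 [ 0.95  0.13 -0.8   0.22 -0.55  0.54]
-104 0.25 [ 0.98  0.08 -0.98  0.51 -0.4   0.23]
-104 0.35 None
-104 0.5 None
-104 0.7 None
-104 0.9 None
-104 1.1 None
-60 0 [ 0.8   0.15 -0.4   0.   -1.03  0.87]
-60 0.15 [ 0.88  0.06 -0.56  0.14 -0.84  0.7 ]
-60 0.25 [ 0.93  0.01 -0.69  0.28 -0.72  0.54]
-60 0.35 [ 0.97 -0.04 -0.84  0.48 -0.6   0.32]
-60 0.5 None
-60 0.7 None
-60 0.9 [ 0.03 -0.13 -0.97 -2.81 -0.17 -1.85]
-60 1.1 None
0 0 [ 0.73  0.25 -0.28  0.   -1.04  0.94]
0 0.15 [ 0.79  0.16 -0.45  0.13 -0.84  0.8 ]
0 0.25 [ 0.84  0.11 -0.58  0.26 -0.7   0.65]
0 0.35 [ 0.86  0.07 -0.74  0.46 -0.56  0.44]
0 0.5 [ 0.74  0.01 -0.99  1.09 -0.33 -0.07]
0 0.7 None
0 0.9 [ 0.03 -0.   -0.92 -2.91 -0.25 -1.75]
0 1.1 None
60 0 [ 0.67  0.32 -0.13  0.   -1.12  1.  ]
60 0.15 [ 0.73  0.24 -0.3   0.11 -0.91  0.88]
60 0.25 [ 0.76  0.19 -0.43  0.22 -0.77  0.77]
60 0.35 [ 0.79  0.14 -0.57  0.39 -0.62  0.6 ]
60 0.5 [ 0.73  0.08 -0.84  0.89 -0.37  0.14]
60 0.7 None
60 0.9 [ 0.05  0.05 -0.77 -2.87 -0.16 -1.81]
60 1.1 [ 0.02  0.15 -0.99 -3.02 -0.68 -1.63]
94 0 [ 0.64  0.38 -0.06  0.   -1.13  1.03]
94 0.15 [ 0.69  0.3  -0.23  0.1  -0.92  0.92]
94 0.25 [ 0.72  0.24 -0.36  0.21 -0.77  0.81]
94 0.35 [ 0.75  0.2  -0.51  0.37 -0.61  0.65]
94 0.5 [ 0.69  0.14 -0.78  0.9  -0.35  0.17]
94 0.7 None
94 0.9 [ 0.05  0.12 -0.73 -2.91 -0.18 -1.77]
94 1.1 None
```

```bash
python3 - <<'E'
from h import *
yaw=.1; ctr=np.array([535.5,222.7,0])
B=lambda x,z: ctr+x*fwd(yaw)+[0,0,z]
bot.move_ptp(B(-107,120),ori(yaw,.15))
bot.line_to(B(-107,92),60)
f0=bot.read_state()['contact_force']
for z in np.arange(90,75.5,-2):
    bot.line_to(B(-107,z),30); s=bot.read_state(); f=s['contact_force']-f0
    print(z,s['tcp_pos'].round(1),f.round(1))
    if f[2]>14: break
bot.pause(1.0)
print(s['t'])
cv2.imwrite("pics/s2.png",bot.camera("scene")[150:400,180:480,::-1])
E
```

```text
90.0 [429.1 212.1  90.2] [-0.4  1.   0.9]
88.0 [429.  211.9  87.9] [0.5 0.3 0.2]
86.0 [429.  212.   85.9] [-0.2 -0.3  1. ]
84.0 [429.  212.   83.9] [-1.  -0.1  1.2]
82.0 [429.  212.   81.9] [-1.4  0.   1.4]
80.0 [428.8 211.9  80.1] [-7.3 -0.2  7.6]
78.0 [428.4 211.7  78. ] [-11.1   0.1  11.4]
76.0 [428.  211.6  76.6] [-21.7   0.   24.5]
6.4333
```

View pics/s2.png

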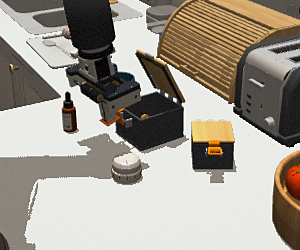

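The crop shows the lid sprung up on the larger box, with its edge at about (145,55) to (185,95). The fingers are still on the tab, and the timer and bottle are standing. Next I retreat and push the lid.

```bash
python3 - <<'E'
from h import *
yaw=.1; ctr=np.array([535.5,222.7,0])
B=lambda x,z: ctr+x*fwd(yaw)+[0,0,z]
bot.line_to(B(-109,100),60)
bot.line_to(B(-109,185),120)
bot.line_to(B(-60,185),80,ori(yaw,.35))
f0=bot.read_state()['contact_force']
for x in list(range(-40,70,10))+[74,78,81,84]:
    bot.line_to(B(x,185),60 if x<50 else 30); s=bot.read_state(); f=s['contact_force']-f0
    print(x,s['tcp_pos'].round(1),f.round(1),round(s['t'],1))
    if np.linalg.norm(f)>10: break
cv2.imwrite("pics/s3.png",bot.camera("scene")[150:400,180:480,::-1])
E
```

```text
-40 [496.  218.5 184.7] [ 0.1 -1.8 -0.4] 10.1
-30 [505.9 219.7 184.9] [-0.  -1.5 -0.8] 10.5
-20 [515.9 220.7 184.9] [ 0.5 -1.1 -0.5] 10.8
-10 [525.9 221.7 184.9] [ 0.4 -1.1 -0.4] 11.1
0 [535.8 222.7 184.9] [-0.1 -1.  -0.7] 11.4
10 [545.8 223.8 184.9] [-0.  -1.1  0.2] 11.7
20 [555.8 224.8 184.9] [ 0.5 -1.  -0.9] 12.0
30 [565.7 225.7 184.9] [ 0.3 -1.3 -0.4] 12.4
40 [575.7 226.7 184.9] [-0.2 -1.  -0.3] 12.7
50 [585.4 227.7 184.9] [ 0.1 -2.  -0.5] 13.2
60 [595.3 228.7 184.9] [ 0.1 -2.1  0.4] 13.6
74 [609.2 230.  184.8] [ 0.8 -1.8 -0.6] 14.3
78 [613.3 230.5 185. ] [ 0.3 -1.6 -1.3] 14.5
81 [616.2 230.8 185. ] [ 0.6 -1.1 -1.6] 14.8
84 [619.2 231.1 185. ] [ 0.1 -1.5 -0.8] 15.0
```

View pics/s3.png

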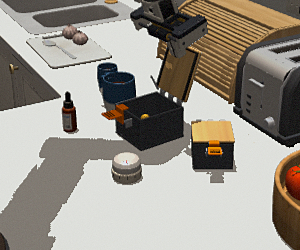

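The lid now leans back past upright, with its edge near (165,65) in the crop. I'll retreat and check.

```bash
python3 - <<'E'
from h import *
yaw=.1; ctr=np.array([535.5,222.7,0])
B=lambda x,z: ctr+x*fwd(yaw)+[0,0,z]
bot.line_to(B(0,190),100)
bot.line_to(B(-60,260),120)
bot.move_ptp([250,560,300],ori(yaw,0))
bot.pause(1)
a=bot.camera("scene")[150:400,180:480]; b=bot.camera("top")[150:350,140:440]
cv2.imwrite("pics/f.png",np.vstack([a,b])[:,:,::-1]); print(bot.read_state()['t'])
E
```

```text
19.6167
```

View pics/f.png

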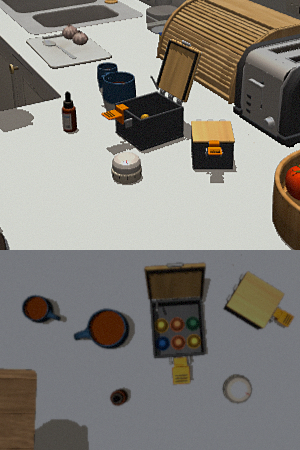

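Both views show the lid fully open and leaning back. The tab is still at (321,271) in the top view, so the box has not moved, and the mug, timer and bottle are where they were.

```bash
python3 -c "
from plant import bot
print(bot.close_job())"
```

```text
the job is handed in; nothing more can be done
None
```

The pod box is open: I pressed the tab, the lid sprang up by itself, and I pushed it back to its stop, where it stayed; the box, mug, timer and bottle look unmoved in the final pictures, and I handed the job in at about 20 s (no verdict was returned).

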